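# Hold a valve manifold home in the assembly jig

## Task

Pick up the long six-valve pneumatic manifold, lay it flat on the base plate of the corner jig with its brass fitting pointing away from the jig's end fence, and press it into the corner so that its long side sits flush against the long fence and its end against the end fence at the same time. Finish while still holding it there with a steady push against both fences, as if someone were about to drive its screws; do not let go. Leave the short manifold, the carton, the nozzle and the white junction box where they are.

Things in the scene. Friction and masses are not known exactly. Their poses are not given: they have to be found in the camera images.
- manifold: Loose six-valve manifold, 0.3-0.6 kg: aluminium base 112 (x) x 44 (y) x 28 mm high; on it a row of six black valves, a smooth block 106 (x) x 36 (y), 28 to 62 above the underside: pinch it here, above fence height. A brass fitting, 16 diameter, 14 up, sticks 28 out of its -x end. Origin: centre of the underside; x along the row, away from the fitting; z up. Starts flat on the table.
- manifold_corner (a point): Point on the manifold: lower corner of the aluminium base where its +x end (without fitting) and its +y long side meet, at (56, 22, 0) in the manifold's frame.
- jig: Corner jig, bolted to the table (does not move): dark steel base plate 190 (x) x 110 (y) x 12 thick. Origin: centre of the plate's underside, on the table; z up. Two aluminium fences stand on the plate, along its +y edge and across its +x end, 18 high above the plate (top 30 above the table). The other two sides are open.
- jig_corner (a point): The inner corner of the jig, at (80, 40, 12) in the jig's frame: where the inner faces of both fences meet the top of the plate. Same axes as the jig. The manifold's corner belongs here.
- long_fence: The jig's long fence, 190 (x) x 15 (y) x 18 (z), along the plate's +y edge; its inner face looks to the jig's -y. Origin: centre of its underside, on the plate's top. Same axes as the jig. The manifold's +y long side belongs against it.
- end_fence: The jig's end fence, 15 (x) x 80 (y) x 18 (z), across the plate's +x end; its inner face looks to the jig's -x. Origin: centre of its underside, on the plate's top. Same axes as the jig. The manifold's +x end, the one without fitting, belongs against it.
- short_manifold: Bystander: like the manifold but with only three valves, base 58 x 44 x 28, 62 high overall, with the same brass fitting at its -x end. Origin: centre of its underside.
- carton: Bystander: closed cardboard carton 100 x 80 x 65 high with a strip of paper tape. Origin: centre of its underside.
- nozzle: Bystander: black tapered plastic nozzle standing upright, 34 diameter at the foot, 100 high. Origin: centre of its underside.
- junction_box: Bystander: flat white plastic junction box 110 x 110 x 39 high. Origin: centre of its underside.
Not all that is in view belongs to the job. Leave any green look-alike of the manifold alone.

How it is judged:
By the outcome, as a careful person would: the job done as asked, in the order asked, and still so for the second after the job is handed in, while the arm keeps its last pose, push and grip.
It also fails if it takes over 51 s, if anything falls off the work surface, if the arm or the gripper's body presses on something with over 40 N, if the wrist force passes 120 N, or if a joint passes its speed limit or range.

## Robot

A 7-joint arm with a two-finger parallel gripper is mounted at the origin on the work surface. World frame = base frame: x ahead of the robot, y to its left, z up, the work surface at z = 0. Lengths are in mm, angles in rad, forces in N, time in s.
With the tool pointing down it reaches from about 400 to 875 mm from the base axis. Payload 4.4 kg.
Tool frame: the origin (TCP) lies midway between the tips of the shut fingers; the grasp point (between the pads) lies 19 mm behind it; z points along the fingers, y is the line along which they close (so a half turn about z gives the same grasp; the last joint's range is limited). The gripper opens to 85 mm and grips with 20 to 120 N. Pads are 22 mm wide; open, the fingers measure 114 mm over their backs; the gripper's body (76 mm by 85 mm) begins 54 mm behind the grasp point. The pads swing forward as they close: fully open they stand 13 mm farther back than shut.
Start: joints at [-1.319, 0.628, 0.038, 1.517, -0.027, 0.996, -0.02], TCP at [203.087, 617.474, 231.313] pointing down, gripper open.
Joint ranges: [-3.06, 3.06], [-0.37, 2.12], [-1.25, 1.32], [0.18, 2.47], [-1.1, 4.24], [0.23, 1.98], [-2.94, 2.94]. Speed limits (rad/s): [2.57, 2.57, 3.14, 3.14, 3.14, 3.14, 3.14].

## Interface

Orientations are given as [roll, pitch, yaw] about the fixed x, y, z axes, in that order (R = Rz(yaw) Ry(pitch) Rx(roll)).
In Python, from cell import ctrl gives the robot as it stands.
- The arm moves only by the shell command python3 -m handwheel 'ROWS'. ROWS is JSON, a list of rows, each a list of 3 entries, a list of its own where there are three numbers: the turn, a rotation vector about the tool's x, y, z in degrees, then the shift along the tool's x, y, z in m, then the closure, from 0 (fully open) to 1 (shut). A call has 1 to 5 rows; each row shifts and turns the commanded pose from where the row before left it, along the tool's axes as they then stand; what a row does not reach is not made up. A row lasts 1/12 s, in which the tool goes at most 41.7 mm and 7.16 degrees, less where a joint would pass 70% of its speed; a pose out of reach is approached as far as the arm can. A call is refused whole if a number of a shift passes 0.0417 or a number of a turn 7.16, either way. A call with a gripper value outside its range is refused whole. The fingers move at their own pace and stop on an object; the grip force is fixed at half the most. Time passes only in rows, so rows that do not move let the fingers close. It gives the time, the measured TCP pose, the force, the opening and the grip force at its end, in the units of the state.
- ctrl.read_state(): the state, without advancing time (a new reading comes with each control period).
- ctrl.get_image(name): name is "scene" or "top"; returns a dict with "pixels" (480x640x3 uint8, red, green, blue), "fx", "fy", "cx", "cy" (pixels), "pose" (4x4, takes a point from camera to world coordinates). Camera axes: x right, y up, looking along -z (the intrinsics and any distortion apply to the point x, -y, -z); pixel columns grow to the right and rows downward; lengths in mm; the calibration is good to about 2 mm. A picture is of the moment at which its call begins. There is no depth.
- ctrl.finish_job(): hands the job in; it is judged then, once.
The state is a dict: "clock": time; "qpos": joint angles; "qd": joint speeds; "tau": joint torques, N m; "eef_pos": TCP position; "tool_rot": TCP orientation; "force": force on the tool from outside, world axes, zero at the start; "torque": the same for the moment, N m; "width": finger opening in mm; "gripper_force": force on a finger pad.
Only numpy, scipy, OpenCV 4.12 (cv2) and the standard library are available. Lean on these libraries where they do the work, as an engineer would, in place of code of your own. Each camera call takes 0.05 s, during which the arm holds its last target. There are 200 camera calls.

## Working session

There is one attempt and no reset: what is moved stays moved. The work goes in short steps, Python scripts to look and compute and a shell command to move; the robot and the scene stay as the last step left them, time stands still between calls to the robot, and variables do not carry over. Pictures are saved under pics/ and viewed, at most 10 in all, crops included, and the job is handed in when it is done.

```bash
ls; mkdir -p pics; python3 - <<'E'
from cell import ctrl
import cv2,numpy as np
s=ctrl.read_state();print(s['clock'],s['eef_pos'],s['tool_rot'],s['width'],s['force'])
for n in("scene","top"):
    d=ctrl.get_image(n);cv2.imwrite(f"pics/{n}0.png",d["pixels"][:,:,::-1]);print({k:(v if k!='pixels' else 0) for k,v in d.items()})
E
```

```text
pics
0.0 [202.88824231 616.87677586 230.41770436] [-3.13974067e+00  2.38929111e-05  2.82379821e+00] 85.55775258098397 [ 0.09238009  0.13297121 -0.01037919]
{'pixels': 0, 'fx': 484.8435137997856, 'fy': 484.8435137997856, 'cx': 320.6707491078534, 'cy': 237.82803002951337, 'pose': array([[ 4.56347810e-01, -5.60714978e-01,  6.90901867e-01,
         1.42964961e+03],
       [ 8.89789481e-01,  2.83534454e-01, -3.57607177e-01,
        -4.36744403e+02],
       [ 4.62121701e-03,  7.77950466e-01,  6.28308616e-01,
         8.24385317e+02],
       [ 0.00000000e+00,  0.00000000e+00,  0.00000000e+00,
         1.00000000e+00]])}
{'pixels': 0, 'fx': 621.0737565354698, 'fy': 621.0737565354698, 'cx': 322.93149412403807, 'cy': 229.70500274882937, 'pose': array([[ 1.77247885e-02,  9.97407741e-01, -6.97397251e-02,
         4.93392438e+02],
       [-9.99824937e-01,  1.80994530e-02,  4.74405446e-03,
         3.52048919e+00],
       [ 5.99400752e-03,  6.96434288e-02,  9.97553941e-01,
         1.39753624e+03],
       [ 0.00000000e+00,  0.00000000e+00,  0.00000000e+00,
         1.00000000e+00]])}
```

View pics/top0.png

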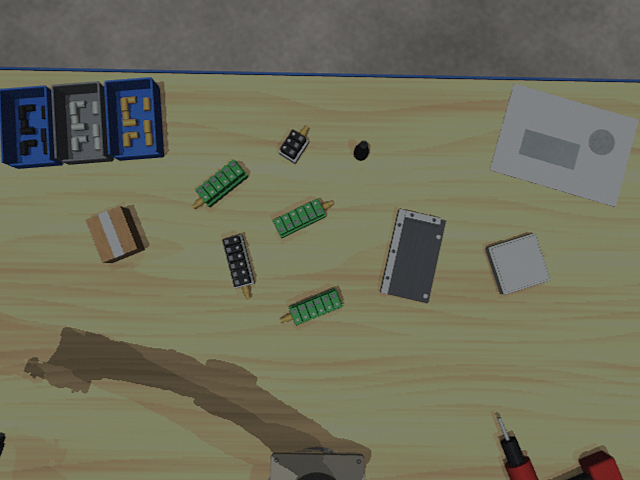

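View pics/scene0.png

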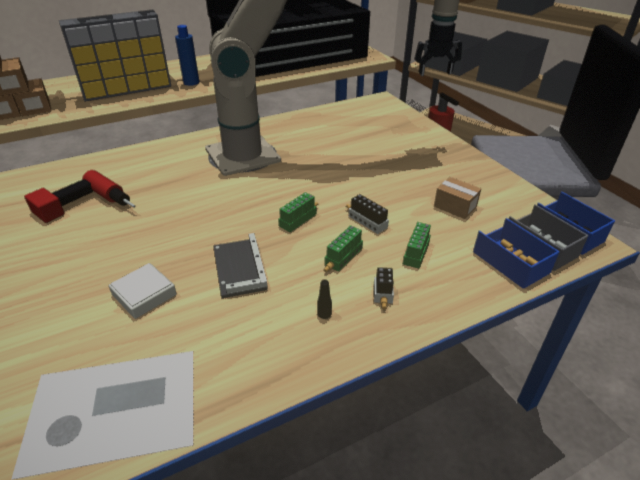

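Top view: the candidates are the black six-valve manifold at (238,263) with its fitting at (247,292), green look-alikes at (221,184), (301,217) and (314,307), and the short three-valve manifold at (294,145). The black one at (238,263) fits the description: it has six black valve rows and an aluminium base. The jig is at (413,256), with the long fence on its left and the end fence at the top. I'll confirm in a crop and measure.

```bash
cat > h.py <<'E'
import cv2,numpy as np
from cell import ctrl
def ray(d,uv,z):
    u,v=uv;P=d["pose"];r=P[:3,:3]@np.array([(u-d["cx"])/d["fx"],-(v-d["cy"])/d["fy"],-1.]);o=P[:3,3]
    return o+r*(z-o[2])/r[2]
def proj(d,p):
    P=d["pose"];c=P[:3,:3].T@(np.array(p)-P[:3,3]);return np.array([d["cx"]+d["fx"]*c[0]/-c[2],d["cy"]-d["fy"]*c[1]/-c[2]])
def blob(d,mask,box,z,k=3):
    x0,y0,x1,y1=box;m=np.zeros(mask.shape,np.uint8);m[y0:y1,x0:x1]=mask[y0:y1,x0:x1]
    m=cv2.morphologyEx(m,cv2.MORPH_CLOSE,np.ones((k,k),np.uint8))
    c=max(cv2.findContours(m,0,2)[0],key=cv2.contourArea)[:,0,:].astype(float)
    w=np.array([ray(d,p,z)[:2] for p in c],np.float32);(cx,cy),(a,b),t=cv2.minAreaRect(w)
    if a<b:a,b,t=b,a,t+90
    t=(t+90)%180-90
    return np.round([cx,cy,a,b,t],1),c
E
python3 - <<'E'
from h import *
d=ctrl.get_image("top");im=d["pixels"];hsv=cv2.cvtColor(im,cv2.COLOR_RGB2HSV)
crop=im[195:310,205:455]
cv2.imwrite("pics/crop1.png",cv2.resize(crop[:,:,::-1],None,fx=3.2,fy=3.2,interpolation=cv2.INTER_CUBIC))
dark=(hsv[...,2]<60).astype(np.uint8);neu=(hsv[...,1]<70).astype(np.uint8)
r,c=blob(d,dark,(210,225,262,300),62,5);print("valves",r)
r,c=blob(d,neu|dark,(210,225,262,300),28,3);print("manifold base(all)",r)
r,c=blob(d,neu,(365,195,460,315),30,5);print("jig z30",r)
r,c=blob(d,neu,(365,195,460,315),12,5);print("jig z12",r)
br=((im[...,1]>110)&(hsv[...,1]<70)).astype(np.uint8)
print(im[250,415],im[250,393],im[250,380],im[263,232],im[263,250],im[290,247])
pl=(neu&(hsv[...,2]<100)).astype(np.uint8)
r,c=blob(d,pl,(365,195,460,315),12,3);print("plate dark",r)
E
```

```text
valves [517.8 178.1 107.6  44.7  15.6]
manifold base(all) [514.7 188.4 163.4 112.6   1.4]
jig z30 [ 538.8 -200.9  263.1  208.7    0.7]
jig z12 [ 539.4 -203.6  266.6  211.4    0.7]
[54 56 61] [41 43 46] [125 126  93] [25 27 27] [84 72 53] [125 105  57]
plate dark [ 536.9 -205.1  192.5  109.1  -11.9]
```

View pics/crop1.png

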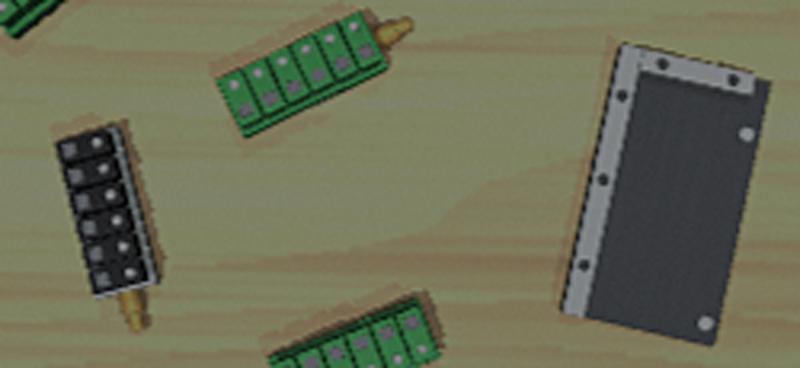

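The crop shows the target: valve-top corners at crop (55,143), (112,125), (155,283), (95,297), six rows, fitting at the bottom. The jig's inner corner is at about crop (640,72). Now for poses and row sizes.

```bash
python3 - <<'E'
from h import *
d=ctrl.get_image("top");s=ctrl.read_state()
P=lambda x,y,z:ray(d,(205+(x+.5)/3.2-.5,195+(y+.5)/3.2-.5),z)
a=[P(55,143,62),P(112,125,62),P(155,283,62),P(95,297,62)];a=np.array(a)
print("valve ctr",a.mean(0),np.linalg.norm(a[0]-a[3]),np.linalg.norm(a[0]-a[1]))
x=(a[0]+a[1]-a[2]-a[3]);print("yaw",np.degrees(np.arctan2(x[1],x[0])))
j={"TLtop30":P(622,44,30),"inner30":P(640,72,30),"inner12":P(640,72,12),"BLinner12":P(585,316,12),"BL30":P(562,312,30),"BR12":P(716,346,12),"TR12":P(771,82,12)}
for k,v in j.items():print(k,v.round(1))
th=np.radians(-11.9);R=np.array([[np.cos(th),-np.sin(th)],[np.sin(th),np.cos(th)]])
for k,l in {"TLtop30":(95,55),"BR12":(-95,-55),"TR12":(95,-55),"BL30":(-95,55)}.items():print(k,"->ctr",(j[k][:2]-R@l).round(1))
# second view: jig via scene
d2=ctrl.get_image("scene");im=d2["pixels"];hsv=cv2.cvtColor(im,cv2.COLOR_RGB2HSV)
c0=np.array([536.9,-205.1])
for l,z in(((95,55),30),((-95,55),30),((-95,-55),12),((95,-55),12),((80,40),30)):
    print(l,"scene px",proj(d2,[*(c0+R@l),z]).round(1),"top px crop",((proj(d,[*(c0+R@l),z])-(205,195))*3.2).round())
print("man scene px",[proj(d2,p).round(0).tolist() for p in a])
cv2.imwrite("pics/crop2.png",cv2.resize(im[180:310,200:400,::-1],None,fx=4,fy=4,interpolation=cv2.INTER_CUBIC))
print(s['qpos'],s['clock'])
E
```

```text
valve ctr [516.44351122 179.92043448  62.        ] 106.81861581052247 40.05858637130005
yaw 16.42887008149613
TLtop30 [ 639.3 -170.6   30. ]
inner30 [ 620.1 -183.3   30. ]
inner12 [ 621.8 -185.7   12. ]
BLinner12 [ 451. -149.   12.]
BL30 [ 454.  -131.2   30. ]
BR12 [ 431.9 -240.1   12. ]
TR12 [ 616.4 -277.6   12. ]
TLtop30 ->ctr [ 535.  -204.9]
BR12 ->ctr [ 536.2 -205.9]
TR12 ->ctr [ 534.8 -204.2]
BL30 ->ctr [ 535.6 -204.6]
(95, 55) scene px [266.6 280.6] top px crop [621.  40.]
(-95, 55) scene px [253.7 232.2] top px crop [562. 309.]
(-95, -55) scene px [212.6 244.3] top px crop [714. 344.]
(95, -55) scene px [220.4 294.7] top px crop [771.  78.]
(80, 40) scene px [259.2 277.5] top px crop [638.  66.]
man scene px [[387.0, 209.0], [378.0, 215.0], [348.0, 198.0], [358.0, 193.0]]
[-1.31877557  0.62903289  0.03846602  1.51793793 -0.02700557  0.99630943
 -0.01999818] 0.2
```

View pics/crop2.png

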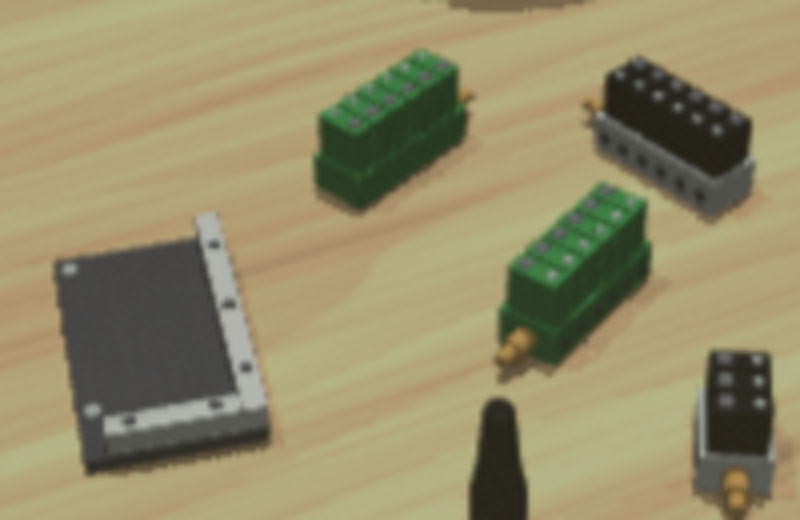

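Scene view: the fence corner predicted at (266,402) and the valve corner at (748,116) both land on the picture, so the two views agree. Manifold is at (516,180), yaw about 16°. Jig is at (535.5,-205), yaw about -12°. Turning first.

```bash
cat >> h.py <<'E'
from scipy.spatial.transform import Rotation as Ro
def go(t,yaw=None):
    s=ctrl.read_state();R=Ro.from_euler("xyz",s["tool_rot"]).as_matrix()
    dl=R.T@(np.array(t)-s["eef_pos"]);print("t",round(s["clock"],2),"pos",np.round(s["eef_pos"],1),"rpy",np.degrees(s["tool_rot"]).round(2),"w",round(float(s["width"]),1),"gf",np.round(s["gripper_force"],1),"F",np.round(s["force"],1))
    print("tool shift mm",dl.round(1),"rows",np.ceil(np.linalg.norm(dl)/38))
    if yaw is not None:
        T=Ro.from_euler("xyz",[180,0,yaw],degrees=True).as_matrix();print("turn deg",np.degrees(Ro.from_matrix(R.T@T).as_rotvec()).round(2))
E
python3 -m handwheel '[[[0,0,-6.86],[0,0,0],0],[[0,0,-6.86],[0,0,0],0],[[0,0,-6.86],[0,0,0],0],[[0,0,-6.86],[0,0,0],0],[[0,0,-6.86],[0,0,0],0]]'
python3 -c "
from h import *;go([516.4,180,130],196)"
```

```text
clock: 0.67
eef_pos: [203.0, 617.4, 231.2]
tool_rot: [-3.141, -0.0, -2.855]
force: [-0.8, 0.4, 0.5]
width: 85.4
gripper_force: 0.0
t 0.67 pos [203.  617.4 231.2] rpy [-1.7999e+02 -1.0000e-02 -1.6357e+02] w 85.4 gf 0.0 F [-0.8  0.4  0.5]
tool shift mm [-176.8 -508.1  101.3] rows 15.0
turn deg [-0.01 -0.01  0.43]
```

```bash

python3 -m handwheel '[[[0,0,0],[-0.0118,-0.0339,0.0067],0],[[0,0,0],[-0.0118,-0.0339,0.0067],0],[[0,0,0],[-0.0118,-0.0339,0.0067],0],[[0,0,0],[-0.0118,-0.0339,0.0067],0],[[0,0,0],[-0.0118,-0.0339,0.0067],0]]' >/dev/null
python3 -m handwheel '[[[0,0,0],[-0.0118,-0.0339,0.0067],0],[[0,0,0],[-0.0118,-0.0339,0.0067],0],[[0,0,0],[-0.0118,-0.0339,0.0067],0],[[0,0,0],[-0.0118,-0.0339,0.0067],0],[[0,0,0],[-0.0118,-0.0339,0.0067],0]]' >/dev/null
python3 -m handwheel '[[[0,0,0],[-0.0118,-0.0339,0.0067],0],[[0,0,0],[-0.0118,-0.0339,0.0067],0],[[0,0,0],[-0.0118,-0.0339,0.0067],0],[[0,0,0],[-0.0118,-0.0339,0.0067],0],[[0,0,0],[0,0,0],0]]'
python3 -c "
from h import *;go([516.4,180,90],196)"
```

```text
clock: 1.92
eef_pos: [497.6, 198.2, 136.3]
tool_rot: [-3.136, -0.0, -2.873]
force: [1.0, -0.6, 0.7]
width: 85.7
gripper_force: 0.0
t 1.92 pos [497.6 198.2 136.3] rpy [-1.7967e+02 -2.0000e-02 -1.6458e+02] w 85.7 gf 0.0 F [ 1.  -0.6  0.7]
tool shift mm [-13.2 -22.3  46.4] rows 2.0
turn deg [-0.33 -0.02 -0.58]
```

```bash

python3 -m handwheel '[[[-0.2,0,-0.5],[-0.0066,-0.0111,0.0232],0],[[0,0,0],[-0.0066,-0.0111,0.0232],0],[[0,0,0],[0,0,0],0],[[0,0,0],[0,0,0],0]]'
python3 - <<'E'
from h import *
go([516.4,180,26],196)
a=ctrl.get_image("scene")["pixels"][150:270,300:440,::-1];b=ctrl.get_image("top")["pixels"][210:320,180:300,::-1]
f=lambda i:cv2.resize(i,(400,400),interpolation=cv2.INTER_CUBIC)
cv2.imwrite("pics/c3.png",np.hstack([f(a),f(b)]))
E
```

```text
clock: 2.25
eef_pos: [511.4, 189.1, 90.3]
tool_rot: [3.138, -0.003, -2.853]
force: [0.1, 0.8, 0.3]
width: 85.8
gripper_force: 0.0
t 2.25 pos [511.4 189.1  90.3] rpy [ 1.7982e+02 -1.6000e-01 -1.6349e+02] w 85.8 gf 0.0 F [0.1 0.8 0.3]
tool shift mm [ -2.3 -10.4  64.3] rows 2.0
turn deg [ 0.18 -0.16  0.51]
```

View pics/c3.png

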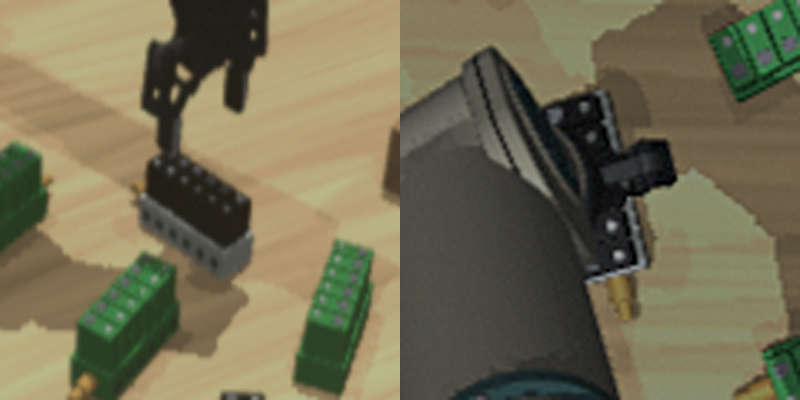

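The fingers straddle the row, slightly toward +y, and the manifold is undisturbed. Correcting before going down.

```bash

python3 -m handwheel '[[[0,0,0.3],[-0.0023,-0.0100,0],0],[[0,0,0],[0,0,0],0],[[0,0,0],[0,0,0],0]]'
python3 -c "
from h import *;go([516.4,180,26],196)"
```

```text
clock: 2.6
eef_pos: [518.0, 180.5, 92.0]
tool_rot: [3.138, 0.002, -2.858]
force: [0.7, 0.1, -0.2]
width: 85.4
gripper_force: 0.0
t 2.6 pos [518.  180.5  92. ] rpy [ 1.7982e+02  9.0000e-02 -1.6375e+02] w 85.4 gf 0.0 F [ 0.7  0.1 -0.2]
tool shift mm [ 1.8 -0.3 66. ] rows 2.0
turn deg [0.18 0.09 0.25]
```

```bash

python3 -m handwheel '[[[0.1,0,0.2],[0.001,0,0.022],0],[[0,0,0],[0,0,0.022],0],[[0,0,0],[0,0,0.022],0],[[0,0,0],[0,0,0],0],[[0,0,0],[0,0,0],0]]'
python3 -c "
from h import *;go([516.4,180,26],196)"
```

```text
clock: 3.02
eef_pos: [515.5, 180.7, 24.7]
tool_rot: [3.14, -0.002, -2.86]
force: [-0.0, 1.0, 0.1]
width: 85.5
gripper_force: 0.0
t 3.02 pos [515.5 180.7  24.7] rpy [ 1.7990e+02 -1.1000e-01 -1.6389e+02] w 85.5 gf 0.0 F [-0.   1.   0.1]
tool shift mm [-0.6 -0.9 -1.3] rows 1.0
turn deg [ 0.1  -0.11  0.11]
```

```bash

python3 -m handwheel '[[[0,0,0],[0,0,-0.002],1],[[0,0,0],[0,0,0],1],[[0,0,0],[0,0,0],1],[[0,0,0],[0,0,0],1],[[0,0,0],[0,0,0],1]]'
python3 -m handwheel '[[[0,0,0],[0,0,0],1],[[0,0,0],[0,0,0],1],[[0,0,0],[0,0,0],1],[[0,0,0],[0,0,0],1],[[0,0,0],[0,0,0],1]]'
python3 -c "
from h import *;go([516.4,180,27],196)"
```

```text
clock: 3.43
eef_pos: [517.0, 181.1, 28.3]
tool_rot: [3.139, 0.002, -2.861]
force: [0.1, 0.4, 5.9]
width: 35.2
gripper_force: 60.6
clock: 3.85
eef_pos: [517.0, 181.1, 28.3]
tool_rot: [3.14, 0.002, -2.861]
force: [-1.6, 0.3, 6.6]
width: 35.1
gripper_force: 60.6
t 3.85 pos [517.  181.1  28.3] rpy [ 1.7988e+02  1.1000e-01 -1.6391e+02] w 35.1 gf 60.6 F [-1.6  0.3  6.6]
tool shift mm [ 0.9 -0.9  1.3] rows 1.0
turn deg [0.12 0.11 0.09]
```

Gripped at 35 mm opening, 60 N. Lifting 100 mm.

```bash

python3 -m handwheel '[[[0,0,0],[0,0,-0.02],1],[[0,0,0],[0,0,-0.02],1],[[0,0,0],[0,0,-0.02],1],[[0,0,0],[0,0,-0.02],1],[[0,0,0],[0,0,-0.02],1]]'
python3 -m handwheel '[[[0,0,7],[0,0,0],1],[[0,0,7],[0,0,0],1],[[0,0,7],[0,0,0],1],[[0,0,7],[0,0,0],1],[[0,0,0],[0,0,0],1]]'
python3 - <<'E'
from h import *
th=np.radians(-11.9);R=np.array([[np.cos(th),-np.sin(th)],[np.sin(th),np.cos(th)]])
g=[535.5,-205]+R@[12,8];print("pre",g,"final",[535.5,-205]+R@[24,18])
go([*g,128],168.1)
E
```

```text
clock: 4.27
eef_pos: [515.6, 180.1, 127.7]
tool_rot: [3.14, -0.001, -2.861]
force: [0.0, 0.2, -4.0]
width: 35.4
gripper_force: 61.3
clock: 4.68
eef_pos: [515.6, 180.3, 126.9]
tool_rot: [3.141, -0.002, 2.931]
force: [-0.5, -0.4, -4.9]
width: 35.2
gripper_force: 61.5
pre [ 548.8917413  -199.64637834] final [ 562.69589098 -192.33573872]
t 4.68 pos [515.6 180.3 126.9] rpy [ 1.7997e+02 -9.0000e-02  1.6792e+02] w 35.2 gf 61.5 F [-0.5 -0.4 -4.9]
tool shift mm [-112.  -364.6   -1.5] rows 11.0
turn deg [ 0.03 -0.09 -0.18]
```

```bash

python3 -m handwheel '[[[0,0,0],[-0.0093,-0.0304,0],1],[[0,0,0],[-0.0093,-0.0304,0],1],[[0,0,0],[-0.0093,-0.0304,0],1],[[0,0,0],[-0.0093,-0.0304,0],1],[[0,0,0],[-0.0093,-0.0304,0],1]]' >/dev/null
python3 -m handwheel '[[[0,0,0],[-0.0093,-0.0304,0],1],[[0,0,0],[-0.0093,-0.0304,0],1],[[0,0,0],[-0.0093,-0.0304,0],1],[[0,0,0],[-0.0093,-0.0304,0],1],[[0,0,0],[-0.0093,-0.0304,0],1]]' >/dev/null
python3 -m handwheel '[[[0,0,0],[-0.0093,-0.0304,0],1],[[0,0,0],[-0.0093,-0.0304,0],1],[[0,0,0],[0,0,0],1],[[0,0,0],[0,0,0],1],[[0,0,0],[0,0,0],1]]'
python3 -c "
from h import *;go([548.9,-199.6,60],168.1)"
```

```text
clock: 5.93
eef_pos: [549.6, -198.9, 125.9]
tool_rot: [3.139, -0.002, 2.935]
force: [-0.6, 0.5, -3.5]
width: 35.5
gripper_force: 62.0
t 5.93 pos [ 549.6 -198.9  125.9] rpy [ 1.7985e+02 -1.3000e-01  1.6819e+02] w 35.5 gf 62.0 F [-0.6  0.5 -3.5]
tool shift mm [ 0.4 -1.  65.9] rows 2.0
turn deg [ 0.15 -0.13  0.09]
```

```bash

python3 -m handwheel '[[[0,0,0],[0,-0.001,0.02],1],[[0,0,0],[0,0,0.02],1],[[0,0,0],[0,0,0.023],1],[[0,0,0],[0,0,0],1],[[0,0,0],[0,0,0],1]]'
python3 - <<'E'
from h import *
go([548.9,-199.6,45],168.1)
a=ctrl.get_image("scene")["pixels"][180:330,180:330,::-1];b=ctrl.get_image("top")["pixels"][190:320,350:480,::-1]
f=lambda i:cv2.resize(i,(400,400),interpolation=cv2.INTER_CUBIC)
cv2.imwrite("pics/c4.png",np.hstack([f(a),f(b)]))
E
```

```text
clock: 6.35
eef_pos: [549.0, -198.2, 62.5]
tool_rot: [3.139, -0.004, 2.937]
force: [1.1, -1.0, -3.7]
width: 35.3
gripper_force: 61.8
t 6.35 pos [ 549.  -198.2   62.5] rpy [179.84  -0.26 168.28] w 35.3 gf 61.8 F [ 1.1 -1.  -3.7]
tool shift mm [-0.2 -1.4 17.5] rows 1.0
turn deg [ 0.16 -0.26  0.18]
```

View pics/c4.png

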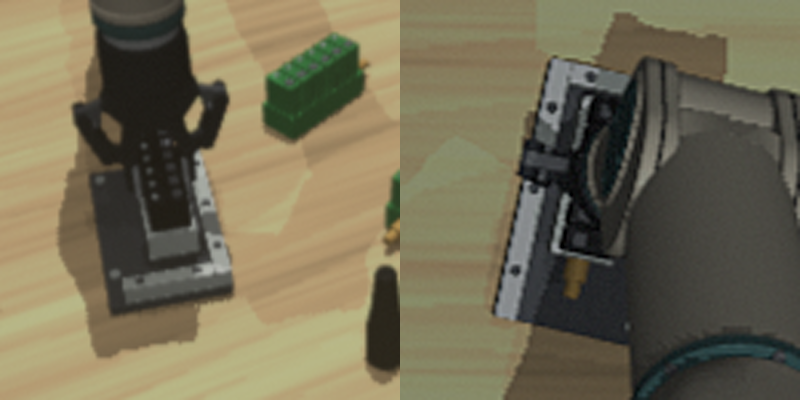

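The manifold hangs over the plate, fitting away from the end fence, with gaps to both fences (scene crop (170,250), top crop (590,170)). Lowering.

```bash

python3 -m handwheel '[[[0.1,-0.2,0.1],[0,-0.001,0.009],1],[[0,0,0],[0,0,0.009],1],[[0,0,0],[0,0,0.0015],1],[[0,0,0],[0,0,0.0015],1],[[0,0,0],[0,0,0],1]]'
python3 -c "
from h import *;go([562.7,-192.3,40.3],168.1)"
```

```text
clock: 6.87
eef_pos: [549.6, -201.3, 42.0]
tool_rot: [-3.141, 0.002, 2.932]
force: [-0.6, 0.6, -4.6]
width: 35.2
gripper_force: 62.1
t 6.87 pos [ 549.6 -201.3   42. ] rpy [-1.7999e+02  1.1000e-01  1.6799e+02] w 35.2 gf 62.1 F [-0.6  0.6 -4.6]
tool shift mm [-11.   11.5   1.7] rows 1.0
turn deg [-0.01  0.11 -0.11]
```

```bash

python3 -m handwheel '[[[0,0,0],[0,0,0.0015],1],[[0,0,0],[0,0,0],1]]'
python3 -m handwheel '[[[0,0,0],[0,0,0.0008],1],[[0,0,0],[0,0,0],1]]'
```

```text
clock: 7.03
eef_pos: [549.9, -201.4, 40.8]
tool_rot: [-3.141, 0.003, 2.932]
force: [-0.8, -1.1, -3.8]
width: 35.1
gripper_force: 62.1
clock: 7.2
eef_pos: [550.1, -201.4, 40.3]
tool_rot: [-3.141, 0.003, 2.932]
force: [-0.0, -0.7, -4.1]
width: 35.5
gripper_force: 62.2
```

```bash

python3 -m handwheel '[[[0,0,0],[0,0,0.0008],1],[[0,0,0],[0,0,0],1]]' | grep -E "eef|force"
python3 -m handwheel '[[[0,0,0],[0,0,0.0008],1],[[0,0,0],[0,0,0],1]]'| grep -E "eef|force"
python3 -m handwheel '[[[0,0,0],[0,0,0.0005],1],[[0,0,0],[0,0,0],1]]'| grep -E "eef|force"
```

```text
eef_pos: [550.1, -201.4, 40.3]
force: [-2.3, 1.2, 4.8]
gripper_force: 63.2
eef_pos: [550.1, -201.4, 40.3]
force: [-2.7, 1.3, 12.1]
gripper_force: 64.2
eef_pos: [550.1, -201.4, 40.2]
force: [-4.8, 2.0, 14.9]
gripper_force: 64.9
```

On the plate (40.3, as predicted). Easing the load, then sliding toward the long fence.

```bash

python3 -m handwheel '[[[0,0,0],[0,0.002,-0.0009],1],[[0,0,0],[0,0.002,0],1],[[0,0,0],[0,0.002,0],1],[[0,0,0],[0,0.002,0],1],[[0,0,0],[0,0,0],1]]'| grep -E "eef|force"
python3 -m handwheel '[[[0,0,0],[0,0.001,0],1],[[0,0,0],[0,0,0],1]]' | grep -E "eef|force"
python3 -m handwheel '[[[0,0,0],[0,0.001,0],1],[[0,0,0],[0,0,0],1]]' | grep -E "eef|force"
python3 -c "
from h import *;go([562.7,-192.3,40.3],168.1)"
```

```text
eef_pos: [552.0, -196.7, 40.3]
force: [-2.1, -4.8, 8.3]
gripper_force: 63.8
eef_pos: [552.2, -196.0, 40.3]
force: [-1.3, -5.7, 7.5]
gripper_force: 63.8
eef_pos: [552.6, -195.0, 40.3]
force: [-2.4, -5.1, 7.2]
gripper_force: 63.8
t 8.45 pos [ 552.6 -195.    40.3] rpy [-179.78    0.33  167.89] w 35.1 gf 63.8 F [-2.4 -5.1  7.2]
tool shift mm [-9.3  4.7  0.1] rows 1.0
turn deg [-0.23  0.33 -0.21]
```

```bash

for i in 1; do
python3 -m handwheel '[[[0,0,0],[0,0.001,0],1],[[0,0,0],[0,0.001,0],1],[[0,0,0],[0,0,0],1]]' | grep -E "eef|force"
python3 -m handwheel '[[[0,0,0],[0,0.001,0],1],[[0,0,0],[0,0,0],1]]' | grep -E "eef|force"
python3 -m handwheel '[[[0,0,0],[0,0.001,0],1],[[0,0,0],[0,0,0],1]]' | grep -E "eef|force|rot"
done
```

```text
eef_pos: [553.2, -192.8, 40.3]
force: [-2.2, -5.3, 7.2]
gripper_force: 63.7
eef_pos: [553.4, -191.9, 40.3]
force: [-2.1, -5.3, 7.6]
gripper_force: 63.7
eef_pos: [553.7, -190.9, 40.3]
tool_rot: [-3.138, 0.006, 2.93]
force: [-0.8, -5.1, 7.5]
gripper_force: 63.7
```

```bash

python3 -m handwheel '[[[0,0,0],[0,0.001,0],1],[[0,0,0],[0,0,0],1]]' | grep -E "eef|force"
python3 -m handwheel '[[[0,0,0],[0,0.001,0],1],[[0,0,0],[0,0,0],1]]' | grep -E "eef|force"
python3 -m handwheel '[[[0,0,0],[0,0.001,0],1],[[0,0,0],[0,0,0],1]]' | grep -E "eef|force|rot"
python3 -c "
from h import *;go([562.7,-192.3,40.3],168.1);print(ctrl.read_state()['torque'])"
```

```text
eef_pos: [553.9, -190.0, 40.3]
force: [-1.3, -6.3, 7.5]
gripper_force: 63.7
eef_pos: [554.0, -189.9, 40.3]
force: [-0.9, -6.8, 6.8]
gripper_force: 63.6
eef_pos: [554.0, -189.9, 40.3]
tool_rot: [-3.136, 0.006, 2.93]
force: [-2.2, -9.7, 6.6]
gripper_force: 63.6
t 9.53 pos [ 554.  -189.9   40.3] rpy [-179.66    0.36  167.9 ] w 35.2 gf 63.6 F [-2.2 -9.7  6.6]
tool shift mm [-9.  -0.6  0.1] rows 1.0
turn deg [-0.34  0.36 -0.2 ]
[-1.7903915   0.71298245  0.32367621]
```

Touching the long fence, where predicted. Now sliding toward the end fence.

```bash

python3 -m handwheel '[[[0,0,0],[-0.002,0.0005,0],1],[[0,0,0],[-0.002,0,0],1],[[0,0,0],[-0.002,0,0],1],[[0,0,0],[0,0,0],1]]' | grep -E "eef|force"
python3 -m handwheel '[[[0,0,0],[-0.0015,0,0],1],[[0,0,0],[0,0,0],1]]' | grep -E "eef|force"
python3 -m handwheel '[[[0,0,0],[-0.001,0,0],1],[[0,0,0],[0,0,0],1]]' | grep -E "eef|force"
python3 -m handwheel '[[[0,0,0],[-0.001,0,0],1],[[0,0,0],[0,0,0],1]]' | grep -E "eef|force"
python3 -c "
from h import *;go([562.7,-192.3,40.3],168.1);print(ctrl.read_state()['torque'])"
```

```text
eef_pos: [553.9, -189.9, 40.3]
force: [-14.8, -6.1, 19.6]
gripper_force: 65.1
eef_pos: [553.9, -189.9, 40.3]
force: [-17.3, -5.5, 21.6]
gripper_force: 65.5
eef_pos: [554.0, -189.9, 40.3]
force: [-19.7, -5.4, 24.7]
gripper_force: 65.9
eef_pos: [554.0, -189.9, 40.4]
force: [-21.7, -3.3, 27.5]
gripper_force: 66.2
t 10.37 pos [ 554.  -189.9   40.4] rpy [-179.64   -0.67  167.82] w 35.4 gf 66.2 F [-21.7  -3.3  27.5]
tool shift mm [-9.  -0.6 -0. ] rows 1.0
turn deg [-0.35 -0.67 -0.28]
[-0.98485552  3.62987529  0.28847998]
```

It doesn't advance in x, so I'll look before pushing harder.

```bash

python3 - <<'E'
from h import *
a=ctrl.get_image("scene")["pixels"][210:310,200:300,::-1];b=ctrl.get_image("top")["pixels"][200:300,370:470,::-1]
f=lambda i:cv2.resize(i,(400,400),interpolation=cv2.INTER_CUBIC)
cv2.imwrite("pics/c5.png",np.hstack([f(a),f(b)]))
E
```

```text
(no output)
```

View pics/c5.png

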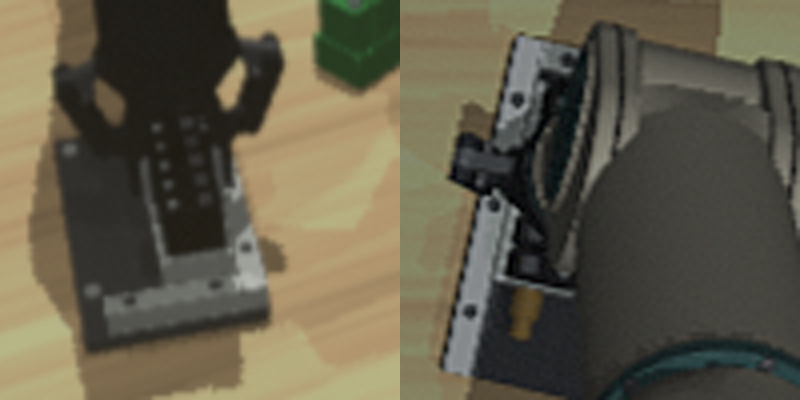

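```bash

python3 - <<'E'
from h import *
d=ctrl.get_image("top");e=ctrl.get_image("scene")
th=np.radians(-11.9);R=np.array([[np.cos(th),-np.sin(th)],[np.sin(th),np.cos(th)]]);c0=np.array([535.5,-205])
for p in ((577,293),(515,284),(545,289)):
    w=ray(d,(370+(p[0]-400+.5)/4-.5,200+(p[1]+.5)/4-.5),40);print("end edge in jig frame",(R.T@(w[:2]-c0)).round(1))
for g in (0,9):
  for l,z in(((80-g,40),40),((80-g,-4),40),((77-g,36),74),((77-g,0),74)):
    print(g,l,"scene crop",((proj(e,[*(c0+R@l),z])-(200,210))*4).round())
  for l,z in(((-32-g,-4),40),((-32-g,40),40),((-60-g,18),26)): print("top crop",((proj(d,[*(c0+R@l),z])-(370,200))*4+(400,0)).round())
s=ctrl.read_state();print("tcp jig",R.T@(s['eef_pos'][:2]-c0))
E
```

```text
end edge in jig frame [-37.6  -5.9]
end edge in jig frame [-40.4  28.1]
end edge in jig frame [-39.4  11.6]
0 (80, 40) scene crop [235. 256.]
0 (80, -4) scene crop [160. 269.]
0 (77, 36) scene crop [223. 211.]
0 (77, 0) scene crop [161. 222.]
top crop [574. 281.]
top crop [496. 263.]
top crop [521. 321.]
9 (71, 40) scene crop [232. 246.]
9 (71, -4) scene crop [158. 259.]
9 (68, 36) scene crop [220. 201.]
9 (68, 0) scene crop [158. 212.]
top crop [571. 297.]
top crop [492. 279.]
top crop [517. 337.]
tcp jig [15.02898071 18.58014022]
```

The images show a gap of about 8 mm at the end fence (fitting tip at (522,338) against 321 expected if seated). The x push loaded the part down onto the plate and it's stuck by friction. Unloading z in small steps.

```bash

python3 -m handwheel '[[[0,0,0],[0.001,0,-0.0008],1],[[0,0,0],[0,0,0],1]]' | grep -E "eef|force"
python3 -m handwheel '[[[0,0,0],[0,0,-0.0006],1],[[0,0,0],[0,0,0],1]]' | grep -E "eef|force"
python3 -m handwheel '[[[0,0,0],[0,0,-0.0006],1],[[0,0,0],[0,0,0],1]]' | grep -E "eef|force"
```

```text
eef_pos: [554.5, -190.0, 40.5]
force: [-16.3, -6.1, 17.0]
gripper_force: 65.0
eef_pos: [554.6, -189.9, 40.5]
force: [-15.1, -6.2, 11.9]
gripper_force: 64.5
eef_pos: [554.9, -190.0, 40.6]
force: [-13.2, -7.6, 7.9]
gripper_force: 63.8
```

```bash

python3 -m handwheel '[[[0,0,0],[-0.001,0,-0.0004],1],[[0,0,0],[0,0,0],1]]' | grep -E "eef|force"
python3 -m handwheel '[[[0,0,0],[-0.001,0,-0.0004],1],[[0,0,0],[0,0,0],1]]' | grep -E "eef|force"
python3 -m handwheel '[[[0,0,0],[-0.001,0,-0.0003],1],[[0,0,0],[0,0,0],1]]' | grep -E "eef|force"
python3 -c "
from h import *;go([562.7,-192.3,40.3],168.1);print(ctrl.read_state()['torque'])"
```

```text
eef_pos: [556.2, -190.3, 40.7]
force: [-11.6, -7.6, 5.5]
gripper_force: 63.2
eef_pos: [557.7, -190.6, 40.7]
force: [-8.8, -8.3, -0.0]
gripper_force: 62.6
eef_pos: [559.0, -190.9, 40.8]
force: [-8.6, -8.2, -1.9]
gripper_force: 62.4
t 11.57 pos [ 559.  -190.9   40.8] rpy [-179.65   -0.37  167.88] w 35.5 gf 62.4 F [-8.6 -8.2 -1.9]
tool shift mm [-3.9 -0.6  0.5] rows 1.0
turn deg [-0.35 -0.37 -0.22]
[-1.76642262  1.8428236   0.36998107]
```

Sliding now. The z load is down to about 2 N, so I'll stop lifting.

```bash

python3 -m handwheel '[[[0,0,0],[-0.001,0,0],1],[[0,0,0],[0,0,0],1]]' | grep -E "eef|force"
python3 -m handwheel '[[[0,0,0],[-0.001,0,0],1],[[0,0,0],[0,0,0],1]]' | grep -E "eef|force"
python3 -m handwheel '[[[0,0,0],[-0.001,0,-0.0002],1],[[0,0,0],[0,0,0],1]]' | grep -E "eef|force"
python3 -m handwheel '[[[0,0,0],[-0.001,0,-0.0002],1],[[0,0,0],[0,0,0],1]]' | grep -E "eef|force"
python3 -c "
from h import *;go([562.7,-192.3,40.3],168.1);print(ctrl.read_state()['torque'])"
```

```text
eef_pos: [559.8, -191.0, 40.8]
force: [-9.0, -7.1, -0.1]
gripper_force: 62.5
eef_pos: [560.6, -191.2, 40.8]
force: [-9.2, -7.1, -1.2]
gripper_force: 62.6
eef_pos: [562.1, -191.5, 40.9]
force: [-7.8, -8.4, -3.2]
gripper_force: 62.3
eef_pos: [562.8, -191.6, 40.9]
force: [-7.7, -8.0, -2.8]
gripper_force: 62.4
t 12.23 pos [ 562.8 -191.6   40.9] rpy [-179.65   -0.4   167.88] w 35.9 gf 62.4 F [-7.7 -8.  -2.8]
tool shift mm [-0.1 -0.6  0.6] rows 1.0
turn deg [-0.35 -0.4  -0.22]
[-1.81670125  1.85243299  0.35909358]
```

```bash

python3 -m handwheel '[[[0,0,0],[-0.001,0,0],1],[[0,0,0],[0,0,0],1]]' | grep -E "eef|force"
python3 -m handwheel '[[[0,0,0],[-0.001,0,0],1],[[0,0,0],[0,0,0],1]]' | grep -E "eef|force"
python3 -m handwheel '[[[0,0,0],[-0.001,0,0],1],[[0,0,0],[0,0,0],1]]' | grep -E "eef|force"
python3 -c "
from h import *;go([562.7,-192.3,40.3],168.1);print(ctrl.read_state()['torque'])"
```

```text
eef_pos: [562.7, -191.7, 40.9]
force: [-10.1, -7.7, 0.1]
gripper_force: 62.6
eef_pos: [562.7, -191.6, 40.9]
force: [-13.1, -7.0, 0.9]
gripper_force: 62.8
eef_pos: [562.7, -191.6, 40.9]
force: [-14.0, -6.9, 2.5]
gripper_force: 63.1
t 12.73 pos [ 562.7 -191.6   40.9] rpy [-179.65   -0.74  167.88] w 35.4 gf 63.1 F [-14.   -6.9   2.5]
tool shift mm [-0.1 -0.6  0.6] rows 1.0
turn deg [-0.35 -0.74 -0.22]
[-1.52292208  2.76074731  0.38736414]
```

Contact with the end fence where predicted. The push has tilted the tool about 0.7° and lifted the fitting end, so I'll flatten it: turn back, press down, more y push.

```bash

python3 -m handwheel '[[[-0.2,-0.4,0],[0,0.001,0.0004],1],[[0,0,0],[0,0,0],1]]' | grep -E "eef|force"
python3 -m handwheel '[[[-0.2,-0.4,0],[-0.0005,0.001,0.0004],1],[[0,0,0],[0,0,0],1]]' | grep -E "eef|force"
python3 -c "
from h import *;go([562.7,-192.3,40.3],168.1);print(ctrl.read_state()['torque'])"
```

```text
eef_pos: [562.8, -191.7, 40.8]
force: [-13.7, -8.0, 4.7]
gripper_force: 63.3
eef_pos: [562.7, -191.7, 40.4]
force: [-14.6, -8.1, 6.3]
gripper_force: 63.5
t 13.07 pos [ 562.7 -191.7   40.4] rpy [-1.7993e+02  4.0000e-02  1.6783e+02] w 35.5 gf 63.5 F [-14.6  -8.1   6.3]
tool shift mm [-0.1 -0.6  0.1] rows 1.0
turn deg [-0.07  0.04 -0.27]
[-2.13357692  3.51626259  0.50885917]
```

```bash

python3 -m handwheel '[[[-0.1,0,0],[-0.0005,0.0015,0.0003],1],[[0,0,0],[0,0,0],1]]' | grep -E "eef|force"
python3 -m handwheel '[[[-0.1,-0.1,0],[-0.0005,0.0015,0.0002],1],[[0,0,0],[0,0,0],1],[[0,0,0],[0,0,0],1]]' | grep -E "eef|force"
python3 - <<'E'
from h import *
go([562.7,-192.3,40.3],168.1);print(ctrl.read_state()['torque'])
th=np.radians(-11.9);R=np.array([[np.cos(th),-np.sin(th)],[np.sin(th),np.cos(th)]]);s=ctrl.read_state()
print("jig force",R.T@s['force'][:2],"tcp jig (want 24,18)",R.T@(s['eef_pos'][:2]-[535.5,-205]))
a=ctrl.get_image("scene")["pixels"][210:310,200:300,::-1];b=ctrl.get_image("top")["pixels"][200:300,370:470,::-1]
f=lambda i:cv2.resize(i,(400,400),interpolation=cv2.INTER_CUBIC)
cv2.imwrite("pics/c6.png",np.hstack([f(a),f(b)]))
E
```

```text
eef_pos: [562.7, -191.7, 40.4]
force: [-17.9, -11.7, 9.5]
gripper_force: 64.1
eef_pos: [562.8, -191.7, 40.4]
force: [-18.2, -13.5, 11.1]
gripper_force: 64.5
t 13.48 pos [ 562.8 -191.7   40.4] rpy [-1.7993e+02  3.0000e-02  1.6778e+02] w 35.2 gf 64.5 F [-18.2 -13.5  11.1]
tool shift mm [-0.1 -0.6  0.1] rows 1.0
turn deg [-0.07  0.03 -0.32]
[-3.03793021  4.33578617  0.67390576]
jig force [-15.04044058 -16.984091  ] tcp jig (want 24,18) [23.92885553 18.67109522]
```

View pics/c6.png

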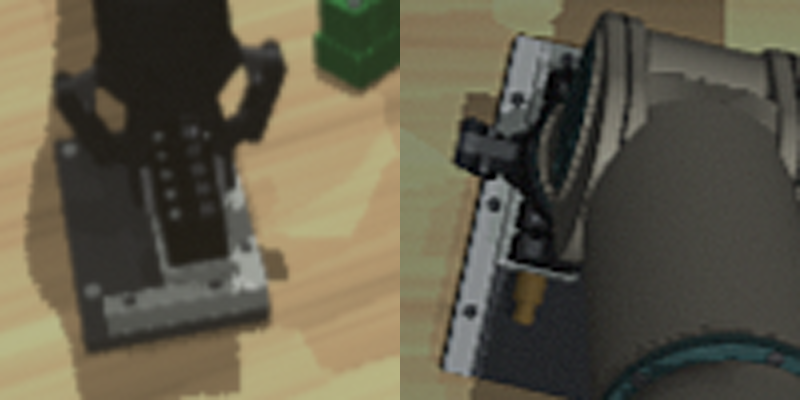

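Top crop: the fitting tip is now at (524,323), where 321 was predicted for seated, and the scene crop shows the base up against both fences. Checking flushness with a small yaw wiggle either way.

```bash
cat > y.py <<'E'
from h import *
s=ctrl.read_state();print("yaw",np.degrees(s['tool_rot'][2]).round(2),"pos",s['eef_pos'].round(2),"F",s['force'].round(1),"Tz",s['torque'].round(2))
E
python3 -m handwheel '[[[0,0,0.5],[0,0,0],1],[[0,0,0],[0,0,0],1],[[0,0,0],[0,0,0],1]]' >/dev/null; python3 y.py
python3 -m handwheel '[[[0,0,0.5],[0,0,0],1],[[0,0,0],[0,0,0],1],[[0,0,0],[0,0,0],1]]' >/dev/null; python3 y.py
python3 -m handwheel '[[[0,0,-1],[0,0,0],1],[[0,0,0],[0,0,0],1],[[0,0,0],[0,0,0],1]]' >/dev/null; python3 y.py
python3 -m handwheel '[[[0,0,-0.5],[0,0,0],1],[[0,0,0],[0,0,0],1],[[0,0,0],[0,0,0],1]]' >/dev/null; python3 y.py
python3 -m handwheel '[[[0,0,-0.5],[0,0,0],1],[[0,0,0],[0,0,0],1],[[0,0,0],[0,0,0],1]]' >/dev/null; python3 y.py
```

```text
yaw 167.42 pos [ 562.8  -191.67   40.39] F [-19.5 -12.8  11.4] Tz [-3.06  4.16  1.25]
yaw 166.94 pos [ 562.99 -191.67   40.42] F [-19.  -14.6  11. ] Tz [-3.12  4.13  1.27]
yaw 167.55 pos [ 562.92 -191.61   40.29] F [-19.  -12.3   9.5] Tz [-3.03  4.02 -0.27]
yaw 167.85 pos [ 562.91 -191.69   40.31] F [-18.2 -12.    9.9] Tz [-3.02  3.95 -1.09]
yaw 168.29 pos [ 562.76 -191.77   40.28] F [-20.1 -12.4  10.6] Tz [-2.93  3.94 -1.24]
```

Torque saturates at ±1.25 N m either way, with a stiff flush zone between. Returning to zero yaw torque.

```bash

python3 -m handwheel '[[[0,0,0.8],[0,0.001,0],1],[[0,0,0],[0,0,0],1],[[0,0,0],[0,0,0],1]]' >/dev/null; python3 y.py
python3 -m handwheel '[[[0,0,0],[0,0.001,0.0002],1],[[0,0,0],[0,0,0],1],[[0,0,0],[0,0,0],1],[[0,0,0],[0,0,0],1]]' >/dev/null; python3 y.py; python3 -c "
from h import *;go([562.7,-192.3,40.3],168.1)"
```

```text
yaw 167.76 pos [ 562.78 -191.59   40.31] F [-19.4 -13.8  11.2] Tz [-3.29  4.05 -0.03]
yaw 167.74 pos [ 562.77 -191.54   40.32] F [-20.3 -16.4  12.1] Tz [-3.5   4.21 -0.01]
t 15.42 pos [ 562.8 -191.5   40.3] rpy [-1.7984e+02  5.0000e-02  1.6774e+02] w 35.2 gf 64.4 F [-20.3 -16.4  12.1]
tool shift mm [-0.1 -0.8  0. ] rows 1.0
turn deg [-0.16  0.05 -0.36]
```

```bash

python3 -m handwheel '[[[0,0,0],[0,0,0],1],[[0,0,0],[0,0,0],1],[[0,0,0],[0,0,0],1],[[0,0,0],[0,0,0],1],[[0,0,0],[0,0,0],1]]'>/dev/null; python3 y.py; python3 -c "
from cell import ctrl;print(ctrl.finish_job())"
```

```text
yaw 167.74 pos [ 562.8  -191.57   40.33] F [-20.3 -16.   12.1] Tz [-3.53  4.19  0.02]
the job is handed in; nothing more can be done
None
```

I handed the job in at about 16 s with the long manifold flat in the jig corner, fitting away from the end fence, still gripped and pushed at about 17 N into the end fence and 20 N into the long fence; the short manifold, carton, nozzle, junction box and green look-alikes were not touched.

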